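Cull the misshapen egg, then uncouple the egg carriage and hold its tongue up

ROBOT

A 7-joint arm with a two-finger parallel gripper is mounted at the origin on the work surface. World frame = base frame: x ahead of the robot, y to its left, z up, the work surface at z = 0. Lengths are in mm, angles in rad, forces in N, time in s.
With the tool pointing down it reaches from about 400 to 850 mm from the base axis. Payload 6.9 kg.
Tool frame: the origin (TCP) lies between the finger pads; the fingertips stand 19 mm ahead of it and the grasp point (between the pads) is the TCP (robot.tip_extent is the distance from the TCP to the fingertips, in mm); z points along the fingers, x is the direction in which the jaws open and shut, and the axes are right-handed (so a half turn about z gives the same grasp; the last joint's range is limited). The gripper opens to 85 mm and grips with 20 to 120 N. Pads are 22 mm wide; open, the fingers measure 114 mm over their backs; the gripper's body (76 mm by 85 mm) begins 54 mm behind the grasp point. The pads swing forward as they close: fully open they stand 13 mm farther back than shut.
Start: joints at [1.315, 0.507, -0.238, 1.5, 0.126, 1.149, -0.155], TCP at [220.61, -584.759, 250.275] pointing down, gripper open.
Joint ranges: [-3.08, 3.08], [-0.24, 2.05], [-1.43, 1.35], [0, 2.5], [-1.52, 4.66], [0.17, 1.96], [-2.89, 2.89]. Speed limits (rad/s): [2.39, 2.39, 3.14, 3.14, 3.14, 3.14, 3.14].

INTERFACE

Orientations are given as a unit quaternion [x, y, z, w].
In Python, from cell import robot gives the robot as it stands.
- The arm moves only by the shell command python3 -m handwheel 'ROWS' [FORCE]. ROWS is JSON, a list of rows, each a list of 3 entries, a list of its own where there are three numbers: the shift along the world's x, y, z in m, then the turn, a rotation vector about the world's x, y, z in degrees, then the finger opening in m, from 0 to 0.0854. A call has 1 to 8 rows; each row shifts and turns the pose as measured when the row begins; what a row does not reach is not made up. A row lasts 1/8 s, in which the tool goes at most 62.5 mm and 10.7 degrees, less where a joint would pass 70% of its speed; a pose out of reach is approached as far as the arm can. A call is refused whole if a number of a shift passes 0.0625 or a number of a turn 10.7, either way. A call with a gripper value outside its range is refused whole. The fingers move at their own pace and stop on an object; FORCE is the grip in N (left out, the last holds). Time passes only in rows, so rows that do not move let the fingers close. It gives the time, the measured TCP pose, the force and the opening at its end, in the units of the state.
- robot.get_obs(): the state, without advancing time (a new reading comes with each control period).
- robot.get_image(name): name is "scene" or "top"; returns a dict with "frame" (480x640x3 uint8, red, green, blue), "fov_y" (degrees; the focal length in pixels is half the picture's height over the tangent of half this angle, whatever the lens; pixels are square), "cx", "cy" (the principal point, pixels), "rvec" (rotation vector, rad) and "tvec" (3), from world to camera coordinates, as OpenCV has them. Camera axes: x right, y down, z forward; pixel columns grow to the right and rows downward; lengths in mm; the calibration is good to about 2 mm. A picture is of the moment at which its call begins. There is no depth.
- robot.finish_job(): hands the job in, once; it reports no verdict.
The state is a dict: "time_s": time; "q": joint angles; "qvel": joint speeds; "effort": joint torques, N m; "position": TCP position; "tool_rot": TCP orientation; "ft_force": force on the tool from outside, world axes, zero at the start; "wrist_torque": the same for the moment, N m; "gripper_width": finger opening in mm.
Only numpy, scipy, OpenCV 4.12 (cv2) and the standard library are available. Lean on these libraries where they do the work, as an engineer would, in place of code of your own. Each camera call takes 0.05 s, during which the arm holds its last target.

TASK

Get this egg carriage ready to be rolled away from the candling lamp: take the one long, misshapen egg out of the egg rail and lower it into the wire basket, letting go only once it is down inside; the sound eggs stay in the rail. Then uncouple the carriage from its drive: pull the spring latch on the coupler sideways, keep it pulled and lift the tongue off the hitch ball until the coupler is about a hand's breadth (80 mm) above the ball. Finish while still holding the tongue up there, and leave everything else on the table where it stands.

Things in the scene. Friction and masses are not known exactly. Their poses are not given: they have to be found in the camera images.
- carriage: The egg carriage on its track plate (160 x 550 mm); wheels locked, only tongue and latch move. Origin on the table under the tongue's hinge; z up, +y from carriage to hitch ball, -x (roughly towards the robot) the side of the latch grip. Its egg rail, 44 mm wide and 266 mm long, centre at y = -135 mm, top 78 mm up, has five 27 mm holes 52 mm apart along y, an egg in each.
- egg_odd_center (a point): Centre (half-way up) of the one misshapen egg: long and narrow, 78 mm long and 38 mm in diameter, 58 g. It stands upright loosely in one of the rail's holes, any of the five, its centre about 103 mm and its top about 142 mm above the table: about 15 mm higher than its neighbours.
- egg0_center (a point): Centre of a sound egg, 57 mm long and 44 mm in diameter, 58 g, same shell colour, standing upright in a hole of the rail; its top is about 127 mm above the table. Stays there.
- egg1_center (a point): Centre of a sound egg, 57 mm long and 44 mm in diameter, 58 g, same shell colour, standing upright in a hole of the rail; its top is about 127 mm above the table. Stays there.
- egg2_center (a point): Centre of a sound egg, 57 mm long and 44 mm in diameter, 58 g, same shell colour, standing upright in a hole of the rail; its top is about 127 mm above the table. Stays there.
- egg3_center (a point): Centre of a sound egg, 57 mm long and 44 mm in diameter, 58 g, same shell colour, standing upright in a hole of the rail; its top is about 127 mm above the table. Stays there.
- basket_floor (a point): Centre of the floor of the open galvanised wire basket for culls, on top of its pulp pad, 10 mm above the table. The basket is round, fixed, 85 mm high, 236 mm across at the rim and about 184 mm inside at the floor; its bail is folded down outside.
- latch_grip (a point): Centre of the latch's upright black grip, 116 mm above the table while coupled: 12 mm thick (x), 24 mm wide (y), 40 mm tall (96 to 136 mm above the table), 36.5 mm to the -x side of the ball's axis. The coupler below it ends 90 mm above the table. It rides on the tongue and is the hand-hold to lift it by; pinched across its thickness it may pivot in the fingers. Axes: the tongue's.
- latch (a joint): Travel of the spring latch in m: 0 locked (blade under the ball), grows as the grip is pulled level along the carriage's -x, stop at 0.018. The spring pushes back with 4 N at 0 and 11 N at the stop. The ball is free from 0.011 on; keep it pulled until the tongue is 40 mm up. Let go, it springs back.
- tongue: The tongue: a square tube 26 mm wide with the coupler cup on its end, about 0.55 kg with the latch. Origin on its hinge, 70 mm above the table; it hinges about the carriage's x, lies level along +y while coupled and swings up by at most 1.2 rad. Nothing but the hand keeps it up: let go, it falls.
- coupler (a point): Centre of the coupler's cup at the end of the tongue, 175 mm from the hinge along the tongue and 8 mm below the hinge's level; it coincides with the ball's centre while coupled (62 mm above the table).
- ball_center (a point): Centre of the fixed 36 mm steel hitch ball on the drive's tow block, 62 mm above the table.
- egg_cup: Beige bakelite egg cup, 47 mm in diameter and 58 mm high, standing loose beside the work. Origin under its foot. Not part of the job.
- petri_dish: Glass petri dish, 90 mm in diameter and 15 mm high, loose. Origin under its centre. Not part of the job.
- weight: Dark steel weight with a knob, 52 mm in diameter and 68 mm high, 0.7 kg, loose. Origin under its centre. Not part of the job.

How it is judged (in metres and radians):
On the way, in this order (a step that is already met when the one before it is completed fails the run):
1. the misshapen egg is lowered into the basket, still in the fingers, to near the floor (horizontal distance between egg_odd_center and basket_floor below 0.1 m and height (world z) of egg_odd_center below 0.075 m and contact force between the fingers and egg_odd above 0.3 N), for 0.05 s.
2. the misshapen egg is let go in the basket (horizontal distance between egg_odd_center and basket_floor below 0.1 m and height (world z) of egg_odd_center below 0.075 m and contact force between the fingers and egg_odd below 0.05 N), for 0.2 s.
3. the latch is pulled sideways, the coupler still down on the ball (value of joint latch above 0.01 m and height (world z) of coupler below 0.07 m and contact force between the fingers and tongue above 0.8 N), for 0.1 s.
4. the tongue is lifted off the ball in the fingers (height (world z) of coupler above 0.122 m and contact force between the fingers and tongue above 0.8 N), for 0.2 s.
At the end, for the whole second after the job is handed in: The fingers hold the tongue up and still, the coupler's centre at least 60 mm above the ball's; the misshapen egg rests let go in the basket, within 100 mm of its centre and near its floor (egg centre under 75 mm); the four sound eggs are still in the rail (within 20 mm of where they stood) (all of step 2 and all of step 4 and angular speed of tongue below 0.15 rad/s and linear speed of egg_odd below 0.1 m/s and distance of each of egg0_center, egg1_center, egg2_center, egg3_center from where it was at the start of the episode below 0.02 m); the arm keeps its last pose, push and grip.
It fails at once if a sound egg is knocked out of its place (20 mm) (distance of any of egg0_center, egg1_center, egg2_center, egg3_center from where it was at the start of the episode above 0.02 m).
It fails at once if the egg cup, the petri dish or the weight is shifted (30 mm) (distance of any of egg_cup, petri_dish, weight from where it was at the start of the episode above 0.03 m).
It also fails if it takes over 51 s, if anything falls off the work surface, if the arm or the gripper's body presses on something with over 40 N, if the wrist force passes 120 N, or if a joint passes its speed limit or range.

## Working session

There is one attempt and no reset: what is moved stays moved. The work goes in short steps, Python scripts to look and compute and a shell command to move; the robot and the scene stay as the last step left them, time stands still between calls to the robot, and variables do not carry over. Pictures are saved under pics/ and viewed, and the job is handed in when it is done.

```bash
ls; mkdir -p pics
cat > h.py <<'E'
import numpy as np, cv2
from cell import robot
def K(im):
    f=240/np.tan(np.radians(im['fov_y'])/2); return np.array([[f,0,im['cx']],[0,f,im['cy']],[0,0,1.]])
def unproj(im,u,v,z):
    k=K(im);R,_=cv2.Rodrigues(np.array(im['rvec'],float));t=np.array(im['tvec'],float).ravel()
    d=R.T@np.linalg.inv(k)@np.array([u,v,1.]);c=-R.T@t
    return c+d*(z-c[2])/d[2]
def proj(im,P):
    p,_=cv2.projectPoints(np.array(P,float).reshape(-1,1,3),np.array(im['rvec'],float),np.array(im['tvec'],float),K(im),None);return p.reshape(-1,2)
def save(im,n,crop=None,s=1):
    f=im['frame'][:,:,::-1]
    if crop: x0,y0,x1,y1=crop; f=f[y0:y1,x0:x1]
    f=cv2.resize(f,None,fx=s,fy=s,interpolation=cv2.INTER_CUBIC); cv2.imwrite('pics/'+n,f)
E
python3 - <<'E'
from h import *
import pickle
for n in('scene','top'):
    im=robot.get_image(n);save(im,n+'0.png');pickle.dump(im,open(n+'.pkl','wb'));print(n,im['fov_y'],im['rvec'],im['tvec'],im['cx'],im['cy'])
print(robot.get_obs())
E
```

```text
pics
scene 47.853707264724655 [ 1.69912436  1.49500186 -0.82788941] [ -94.15433008 -196.467719   1732.71287511] 309.05533857145224 239.3374989227893
top 48.08614606719972 [ 2.00984192 -2.20875664  0.23291278] [  97.36827718  585.29699164 1263.59228839] 316.94182241454985 245.07605662082074
{'time_s': 0.1, 'q': array([ 1.31549363,  0.5082745 , -0.23756752,  1.5010414 ,  0.12569185,
        1.14888843, -0.1548276 ]), 'qvel': array([ 0.00159724, -0.00165334, -0.0011351 , -0.00315607,  0.00014813,
       -0.00042536, -0.00016035]), 'effort': array([-4.35451526e-03, -6.21846843e+01, -2.19468489e+00, -2.50207919e+01,
        1.25269796e-02,  7.78433110e-03, -6.98421809e-05]), 'position': array([ 220.44539993, -584.38255091,  249.50199424]), 'tool_rot': array([ 8.22507404e-01, -5.68753825e-01, -6.67583192e-04, -4.60844257e-04]), 'ft_force': array([ 1.67684813, -0.05184342, -0.56362805]), 'wrist_torque': array([ 0.00731294,  0.02899132, -0.04076971]), 'gripper_width': 85.14395466839142}
```

View pics/scene0.png

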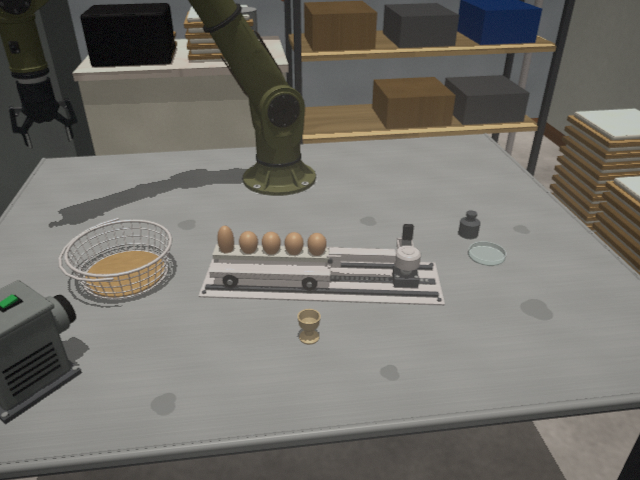

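View pics/top0.png

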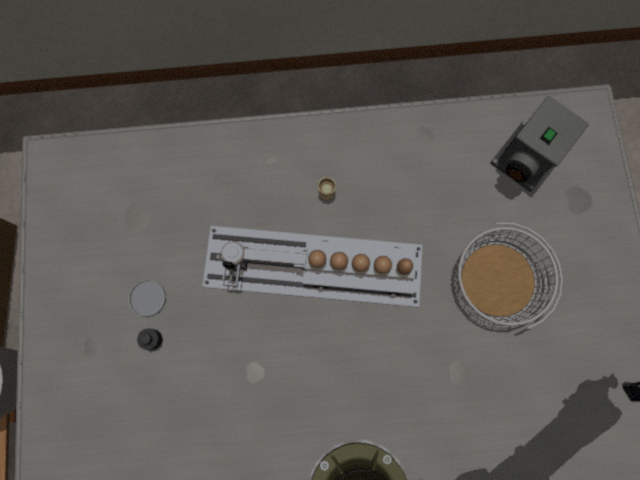

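The odd egg is the end one nearest the basket: scene (225,238), top (405,267). I'll enlarge to measure it.

Run:
```python
from h import *
import pickle
t=pickle.load(open('top.pkl','rb'));s=pickle.load(open('scene.pkl','rb'))
save(t,'topc.png',(195,215,435,315),3.3)
save(s,'scc.png',(195,215,450,310),3.1)
save(t,'topb.png',(440,210,580,345),4)
```

```text
(no output)
```

View pics/topc.png

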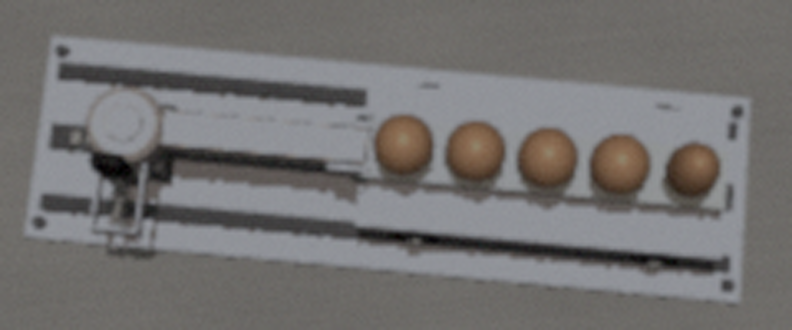

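View pics/scc.png

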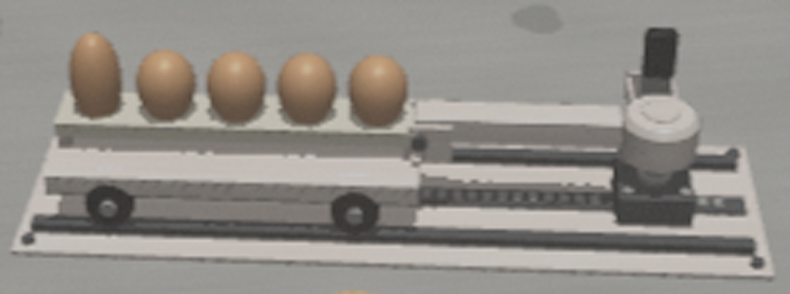

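View pics/topb.png

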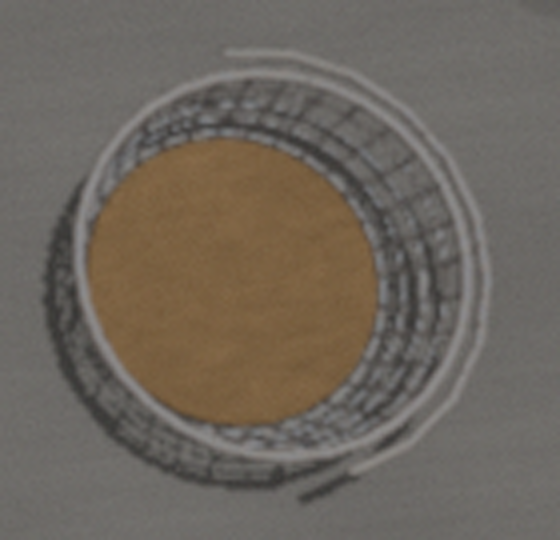

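Run:
```python
from h import *
import pickle
t=pickle.load(open('top.pkl','rb'));s=pickle.load(open('scene.pkl','rb'))
T=lambda x,y,z:unproj(t,195+x/3.3,215+y/3.3,z)
S=lambda x,y,z:unproj(s,195+x/3.1,215+y/3.1,z)
te=[T(*p) for p in[(403,144,98.5),(475,151,98.5),(547,157,98.5),(619,164,98.5),(693,169,103)]]
se=[S(*p) for p in[(378,91,98.5),(307,90,98.5),(237,88,98.5),(165,87,98.5),(95,76,103)]]
print('top eggs',np.round(te,1));print('scene eggs',np.round(se,1))
print('plate',[np.round(T(x,y,3)[:2],1) for x,y in[(50,38),(752,98),(740,300),(25,237)]])
print('plate sc',[np.round(S(x,y,3)[:2],1) for x,y in[(12,252),(770,274),(745,147),(62,138)]])
c=T(124,128,95);print('coupler cap',c, S(663,112,95))
print('grip sc',S(660,53,116), 'top', T(108,163,130))
print('basket',unproj(t,440+234/4,210+282/4,10),'rim',unproj(t,440+273/4,210+265/4,85))
m=(np.array(te)+se)/2
d=m[0]-m[4];d=d[:2]/np.hypot(*d[:2]);print('y axis',d,np.degrees(np.arctan2(d[1],d[0])))
```

```text
top eggs [[ 551.2   45.1   98.5]
 [ 541.1   -6.1   98.5]
 [ 531.9  -57.4   98.5]
 [ 521.9 -108.5   98.5]
 [ 512.5 -160.2  103. ]]
scene eggs [[ 551.5   45.3   98.5]
 [ 543.2   -5.9   98.5]
 [ 533.6  -56.4   98.5]
 [ 525.1 -108.7   98.5]
 [ 510.2 -159.3  103. ]]
plate [array([680.2, 312.8]), array([ 580. , -231.1]), array([ 424.5, -200.7]), array([524.3, 340.1])]
plate sc [array([ 583. , -227.9]), array([680.1, 309.1]), array([525.8, 341.4]), array([ 440.5, -195. ])]
coupler cap [582.75489839 245.77686216  95.        ] [601.12825835 244.81172508  95.        ]
grip sc [555.45722181 253.58891629 116.        ] top [551.24071225 253.46402321 130.        ]
basket [ 468.74179524 -407.19814817   10.        ] rim [ 467.95270026 -405.89764008   85.        ]
y axis [0.19152058 0.9814886 ] 78.95846327190931
```

```bash
python3 -m handwheel '[[[0.034,0.05,0],[0,0,7.3],0.07],[[0.034,0.05,0],[0,0,7.3],0.07],[[0.034,0.05,0],[0,0,7.3],0.07],[[0.034,0.05,0],[0,0,7.3],0.07],[[0.034,0.05,0],[0,0,7.3],0.07],[[0.034,0.05,0],[0,0,7.3],0.07],[[0.034,0.05,0],[0,0,7.3],0.07],[[0.034,0.05,0],[0,0,7.3],0.07]]' 30
cat > st.py <<'E'
from h import *
from scipy.spatial.transform import Rotation as R
import sys
o=robot.get_obs();r=R.from_quat(o['tool_rot']).as_matrix()
print('t',o['time_s'],'pos',np.round(o['position'],1),'F',np.round(o['ft_force'],1),'w',round(o['gripper_width'],1))
print('jaw',np.round(r[:,0],3),'deg',np.degrees(np.arctan2(r[1,0],r[0,0])),'z',np.round(r[:,2],3))
if len(sys.argv)>3: print('go',np.round(np.array(sys.argv[1:4],float)-o['position'],1))
E
python3 st.py 511 -160 106
```

```text
time_s: 1.1
position: [493.4, -175.7, 246.6]
tool_rot: [0.996, -0.085, -0.002, 0.001]
ft_force: [0.8, -1.2, -0.7]
gripper_width: 69.8
t 1.1 pos [ 493.4 -175.7  246.6] F [ 0.8 -1.2 -0.7] w 69.8
jaw [ 0.986 -0.169 -0.004] deg -9.740104480017893 z [-0.004 -0.002 -1.   ]
go [  17.6   15.7 -140.6]
```

```bash
python3 -m handwheel '[[[0.0175,0.0155,-0.03],[0,0,-1.2],0.065],[[0,0,-0.03],[0,0,0],0.065],[[0,0,-0.015],[0,0,0],0.065],[[0,0,0],[0,0,0],0.065]]'
python3 st.py 511 -160 106
python3 - <<'E'
from h import *
s=robot.get_image('scene');save(s,'s1.png',(180,170,290,280),5)
t=robot.get_image('top');save(t,'t1.png',(340,200,480,320),5)
E
```

```text
time_s: 1.6
position: [513.9, -153.3, 169.8]
tool_rot: [0.996, -0.09, -0.001, -0.0]
ft_force: [0.5, -0.5, 0.4]
gripper_width: 65.0
t 1.6 pos [ 513.9 -153.3  169.8] F [ 0.5 -0.5  0.4] w 65.0
jaw [ 0.984 -0.179 -0.003] deg -10.310271193048662 z [-0.003  0.001 -1.   ]
go [ -2.9  -6.7 -63.8]
```

View pics/s1.png

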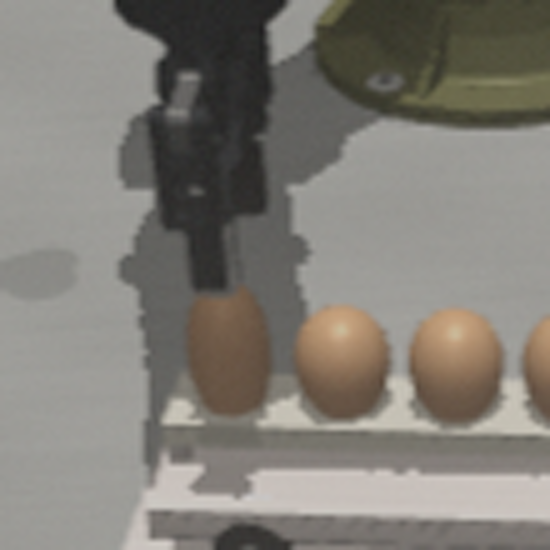

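View pics/t1.png

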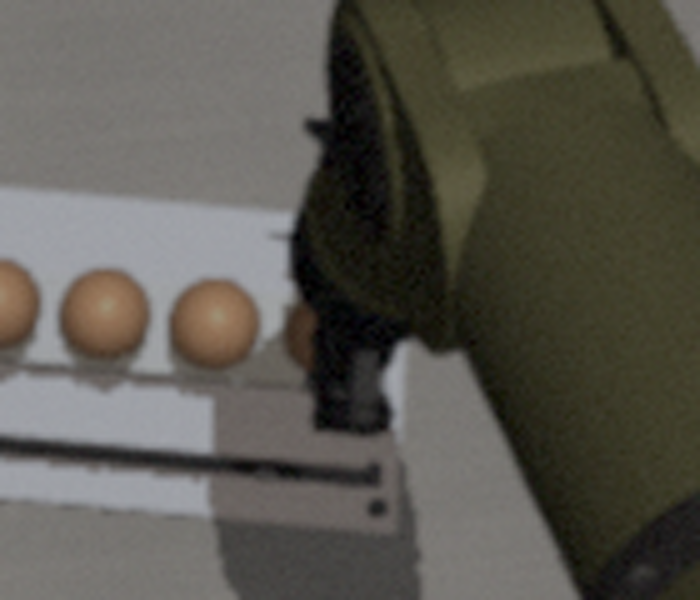

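Run:
```python
from h import *
from scipy.spatial.transform import Rotation as R
s=robot.get_image('scene');t=robot.get_image('top')
o=robot.get_obs();p=o['position'];print(p);j=R.from_quat(o['tool_rot']).as_matrix()[:,0]
for e in(32.5,39,47):
  for dz in(-19,-12): print(e,dz,(proj(s,p+[0,0,dz]+e*j)-[180,170])*5)
print((proj(s,[[511,-160,103],[511,-160,142],[511,-160,64+20]])-[180,170])*5)
```

```text
[ 514.98835184 -153.75814369  171.64033784]
32.5 -19 [[216.73177867 296.54062636]]
32.5 -12 [[215.22749622 282.77902528]]
39 -19 [[213.86968905 304.36292974]]
39 -12 [[212.34912402 290.56208555]]
47 -19 [[210.31020411 314.09126624]]
47 -12 [[208.76926854 300.24194248]]
[[226.75357146 348.64690185]
 [218.81947439 275.37856282]
 [230.52190403 383.44600574]]
```

```bash
python3 -m handwheel '[[[-0.0035,-0.005,-0.01],[0,0,-0.7],0.065],[[0,0,0],[0,0,0],0.065]]'
python3 st.py 511 -159 107
```

```text
time_s: 2.05
position: [511.4, -160.1, 162.1]
tool_rot: [0.995, -0.098, 0.001, 0.001]
ft_force: [-0.6, -0.3, -0.1]
gripper_width: 65.0
t 2.05 pos [ 511.4 -160.1  162.1] F [-0.6 -0.3 -0.1] w 65.0
jaw [ 0.981 -0.194  0.003] deg -11.191881841613242 z [ 0.003 -0.002 -1.   ]
go [ -0.4   1.1 -55.1]
```

```bash
python3 -m handwheel '[[[0,0.0005,-0.018],[0,0,0],0.065],[[0,0,-0.018],[0,0,0],0.065],[[0,0,-0.012],[0,0,0],0.065],[[0,0,-0.003],[0,0,0],0.065],[[0,0,0],[0,0,0],0.065]]'
python3 st.py 511 -159 107
```

```text
time_s: 2.68
position: [512.1, -160.5, 111.0]
tool_rot: [0.995, -0.098, 0.003, 0.001]
ft_force: [0.3, 0.1, 0.0]
gripper_width: 65.2
t 2.675 pos [ 512.1 -160.5  111. ] F [0.3 0.1 0. ] w 65.2
jaw [ 0.981 -0.196  0.006] deg -11.28445118806426 z [ 0.005 -0.003 -1.   ]
go [-1.1  1.5 -4. ]
```

```bash
python3 -m handwheel '[[[-0.001,0.0015,-0.004],[0,0,0],0.055],[[0,0,0],[0,0,0],0.03],[[0,0,0],[0,0,0],0.03],[[0,0,0],[0,0,0],0.03],[[0,0,0],[0,0,0],0.03],[[0,0,0],[0,0,0],0.03]]' 30
python3 st.py 511 -159 107
```

```text
time_s: 3.42
position: [512.2, -159.0, 108.1]
tool_rot: [0.995, -0.098, 0.004, 0.001]
ft_force: [0.2, -1.1, -0.5]
gripper_width: 36.6
t 3.425 pos [ 512.2 -159.   108.1] F [ 0.2 -1.1 -0.5] w 36.6
jaw [ 0.981 -0.196  0.009] deg -11.290919115849908 z [ 0.008 -0.003 -1.   ]
go [-1.2  0.  -1.1]
```

```bash
python3 -m handwheel '[[[0,0,0.01],[0,0,0],0.03],[[0,0,0.02],[0,0,0],0.03],[[0,0,0.03],[0,0,0],0.03],[[0,0,0.03],[0,0,0],0.03],[[0,0,0.02],[0,0,0],0.03],[[0,0,0],[0,0,0],0.03]]'
python3 st.py 468.5 -406.5 200
python3 - <<'E'
from h import *
s=robot.get_image('scene');save(s,'s2.png',(170,130,340,270),4)
E
```

```text
time_s: 4.18
position: [510.5, -158.3, 223.7]
tool_rot: [0.995, -0.098, 0.003, 0.001]
ft_force: [0.2, 0.4, -1.5]
gripper_width: 36.4
t 4.175 pos [ 510.5 -158.3  223.7] F [ 0.2  0.4 -1.5] w 36.4
jaw [ 0.981 -0.195  0.007] deg -11.24153238506597 z [ 0.006 -0.003 -1.   ]
go [ -42.  -248.2  -23.7]
```

View pics/s2.png

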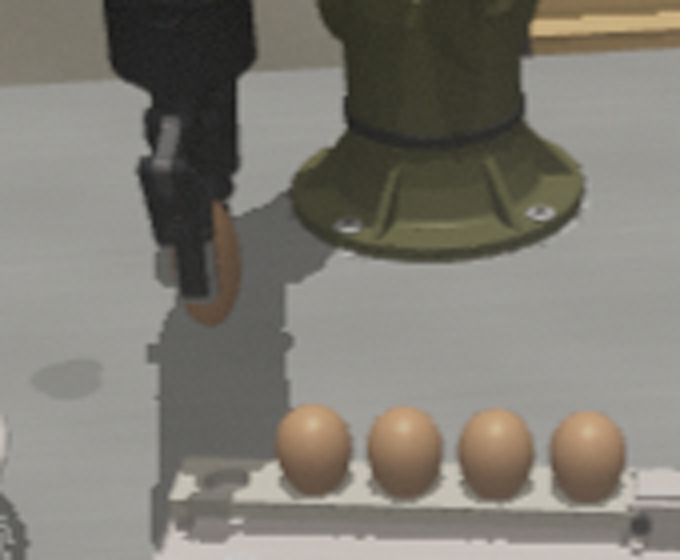

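The egg is held upright and clear, with four eggs left in the rail. Next is the move over the basket.

```bash
python3 -m handwheel '[[[-0.007,-0.04,0],[0,0,0],0.03],[[-0.007,-0.045,0],[0,0,0],0.03],[[-0.007,-0.045,0],[0,0,0],0.03],[[-0.007,-0.045,0],[0,0,0],0.03],[[-0.007,-0.04,0],[0,0,0],0.03],[[-0.005,-0.02,0],[0,0,0],0.03],[[0,0,0],[0,0,0],0.03],[[0,0,0],[0,0,0],0.03]]'
python3 st.py 468.5 -406.5 57
```

```text
time_s: 5.22
position: [465.4, -394.3, 214.6]
tool_rot: [0.996, -0.094, -0.003, -0.003]
ft_force: [0.4, 0.9, -0.1]
gripper_width: 36.6
t 5.225 pos [ 465.4 -394.3  214.6] F [ 0.4  0.9 -0.1] w 36.6
jaw [ 0.982 -0.188 -0.006] deg -10.84181495992261 z [-0.005  0.007 -1.   ]
go [   3.1  -12.2 -157.6]
```

```bash
python3 -m handwheel '[[[0.003,-0.012,-0.025],[0,0,0],0.03],[[0,0,-0.03],[0,0,0],0.03],[[0,0,-0.03],[0,0,0],0.03],[[0,0,-0.025],[0,0,0],0.03],[[0,0,-0.02],[0,0,0],0.03],[[0,0,0],[0,0,0],0.03]]'
python3 st.py 468.5 -406.5 57
python3 - <<'E'
from h import *
s=robot.get_image('scene');save(s,'s3.png',(40,130,220,310),3.2)
E
```

```text
time_s: 5.98
position: [475.2, -393.2, 83.9]
tool_rot: [0.996, -0.086, -0.0, -0.005]
ft_force: [-0.0, 0.3, -1.2]
gripper_width: 36.2
t 5.975 pos [ 475.2 -393.2   83.9] F [-0.   0.3 -1.2] w 36.2
jaw [ 0.985 -0.171 -0.002] deg -9.858064188230875 z [ 0.    0.01 -1.  ]
go [ -6.7 -13.3 -26.9]
```

View pics/s3.png

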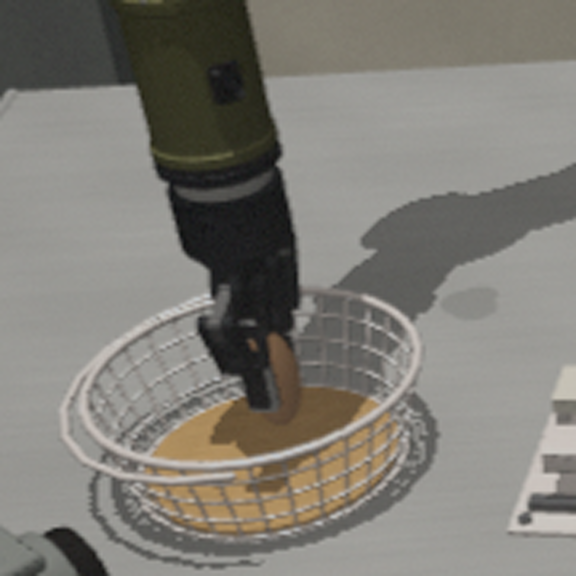

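Egg is inside the basket, near the middle. I'll lower it the rest of the way.

```bash
python3 -m handwheel '[[[-0.004,-0.012,-0.01],[0,0,0],0.03],[[0,0,-0.008],[0,0,0],0.03],[[0,0,-0.005],[0,0,0],0.03],[[0,0,0],[0,0,0],0.03],[[0,0,0],[0,0,0],0.03]]'
python3 st.py 468.5 -406.5 57
```

```text
time_s: 6.65
position: [473.1, -406.5, 63.2]
tool_rot: [0.996, -0.086, 0.002, -0.004]
ft_force: [0.0, -0.6, -0.7]
gripper_width: 36.2
t 6.65 pos [ 473.1 -406.5   63.2] F [ 0.  -0.6 -0.7] w 36.2
jaw [ 0.985 -0.171  0.004] deg -9.831284813623306 z [ 0.005  0.007 -1.   ]
go [-4.6 -0.  -6.2]
```

```bash
python3 -m handwheel '[[[-0.002,0,-0.005],[0,0,0],0.03],[[0,0,-0.003],[0,0,0],0.03],[[0,0,0],[0,0,0],0.03]]'
python3 st.py 468.5 -406.5 57
```

```text
time_s: 7.02
position: [471.1, -406.4, 55.0]
tool_rot: [0.996, -0.086, 0.002, -0.003]
ft_force: [0.1, 0.6, -0.4]
gripper_width: 36.5
t 7.025 pos [ 471.1 -406.4   55. ] F [ 0.1  0.6 -0.4] w 36.5
jaw [ 0.985 -0.171  0.004] deg -9.820115573866195 z [ 0.005  0.006 -1.   ]
go [-2.6 -0.1  2. ]
```

```bash
python3 -m handwheel '[[[0,0,0],[0,0,0],0.04],[[0,0,0],[0,0,0],0.05],[[0,0,0],[0,0,0],0.065],[[0,0,0],[0,0,0],0.08],[[0,0,0],[0,0,0],0.08],[[0,0,0],[0,0,0],0.08],[[0,0,0],[0,0,0],0.08]]'
python3 - <<'E'
from h import *
s=robot.get_image('scene');save(s,'s4.png',(40,170,190,310),4)
E
```

```text
time_s: 7.9
position: [471.6, -406.5, 55.5]
tool_rot: [0.996, -0.086, 0.003, -0.003]
ft_force: [0.0, -0.5, 0.0]
gripper_width: 80.5
```

View pics/s4.png

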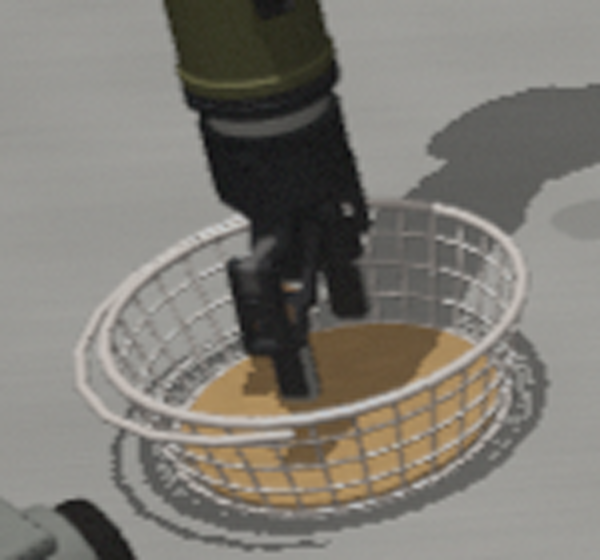

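```bash
python3 -m handwheel '[[[0,0,0.02],[0,0,0],0.08],[[0,0,0.03],[0,0,0],0.08],[[0,0,0.04],[0,0,0],0.08],[[0,0,0.05],[0,0,0],0.08],[[0,0,0.05],[0,0,0],0.08]]'
python3 - <<'E'
from h import *
s=robot.get_image('scene');save(s,'s5.png',(40,130,190,310),3.3)
t=robot.get_image('top');save(t,'t5.png',(440,200,600,345),4)
E
```

```text
time_s: 8.57
position: [468.7, -404.7, 246.1]
tool_rot: [0.996, -0.085, -0.001, -0.006]
ft_force: [0.6, -0.2, -0.1]
gripper_width: 80.0
```

View pics/s5.png

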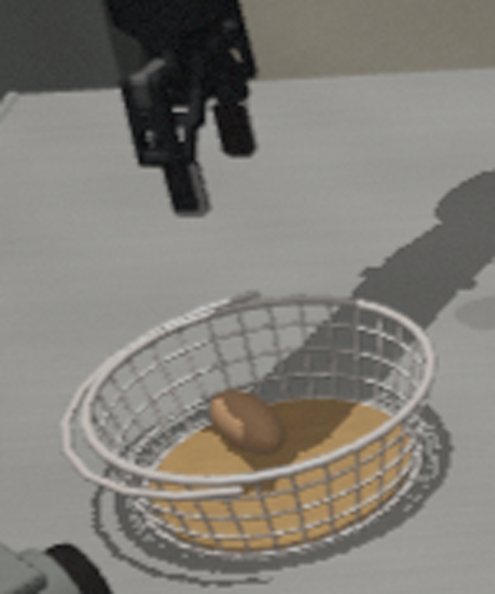

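View pics/t5.png

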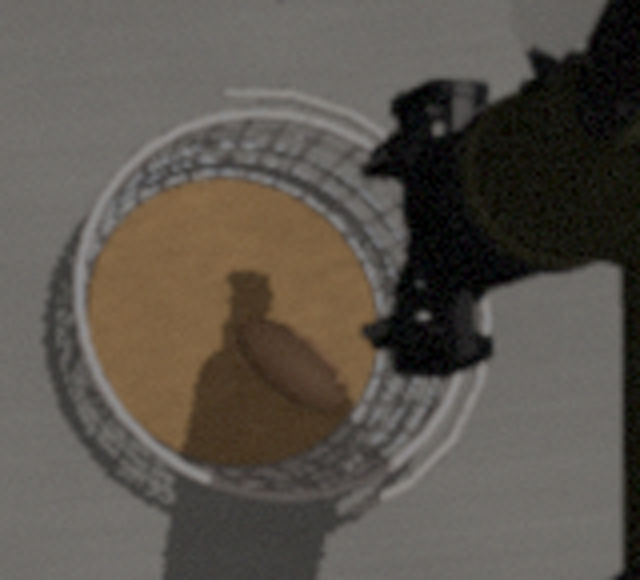

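The egg lies on the pad at top-crop (295,362), about 50 mm from the pad centre, and it is released. Now to the latch grip.

```bash
python3 -m handwheel '[[[0.008,0.055,0],[0,0,0],0.06],[[0.008,0.055,0],[0,0,0],0.06],[[0.008,0.055,0],[0,0,0],0.06],[[0.008,0.055,0],[0,0,0],0.06],[[0.008,0.055,0],[0,0,0],0.06],[[0.008,0.055,0],[0,0,0],0.06],[[0.008,0.055,0],[0,0,0],0.06],[[0.008,0.055,0],[0,0,0],0.06]]'
python3 st.py 555.7 253.8 200
```

```text
time_s: 9.68
position: [532.8, 41.1, 247.7]
tool_rot: [0.996, -0.091, 0.003, -0.002]
ft_force: [-0.1, -0.2, 0.6]
gripper_width: 59.5
t 9.675 pos [532.8  41.1 247.7] F [-0.1 -0.2  0.6] w 59.5
jaw [ 0.983 -0.182  0.006] deg -10.467431874290375 z [ 0.007  0.003 -1.   ]
go [ 22.9 212.7 -47.7]
```

```bash
python3 -m handwheel '[[[0.006,0.05,0],[0,0,-0.5],0.05],[[0.006,0.05,0],[0,0,0],0.05],[[0.006,0.05,-0.01],[0,0,0],0.05],[[0.004,0.035,-0.02],[0,0,0],0.05],[[0,0.01,-0.02],[0,0,0],0.05],[[0,0,0],[0,0,0],0.05],[[0,0,0],[0,0,0],0.05]]'
python3 st.py 555.7 253.8 160
```

```text
time_s: 10.55
position: [552.8, 247.6, 193.8]
tool_rot: [0.996, -0.092, 0.002, -0.002]
ft_force: [0.0, -0.0, 0.4]
gripper_width: 49.9
t 10.55 pos [552.8 247.6 193.8] F [ 0.  -0.   0.4] w 49.9
jaw [ 0.983 -0.183  0.004] deg -10.551802596391331 z [ 0.005  0.004 -1.   ]
go [  2.9   6.2 -33.8]
```

```bash
python3 -m handwheel '[[[0.003,0.006,-0.015],[0.2,0.2,-0.5],0.05],[[0,0,-0.01],[0,0,0],0.05],[[0,0,0],[0,0,0],0.05]]'
python3 st.py 555.7 253.8 118
python3 - <<'E'
from h import *
from scipy.spatial.transform import Rotation as R
s=robot.get_image('scene');save(s,'s6.png',(350,170,470,300),4.5)
t=robot.get_image('top');save(t,'t6.png',(180,190,320,310),4.5)
o=robot.get_obs();p=o['position'];j=R.from_quat(o['tool_rot']).as_matrix()[:,0]
for e in(25,32,-25,-32): print(e,(proj(s,p+[0,0,-14]+e*j)-[350,170])*4.5,(proj(t,p+[0,0,-14]+e*j)-[180,190])*4.5)
print((proj(s,[555.7,253.8,136])-[350,170])*4.5,(proj(t,[555.7,253.8,136])-[180,190])*4.5)
E
```

```text
time_s: 10.92
position: [557.1, 251.7, 168.1]
tool_rot: [0.995, -0.098, 0.001, -0.004]
ft_force: [0.4, -0.5, -0.2]
gripper_width: 49.7
t 10.925 pos [557.1 251.7 168.1] F [ 0.4 -0.5 -0.2] w 49.7
jaw [ 0.981 -0.196  0.001] deg -11.294835536009437 z [ 0.003  0.008 -1.   ]
go [ -1.4   2.1 -50.1]
25 [[270.06582098 240.62593966]] [[215.31422313 265.78299182]]
32 [[271.26955391 247.99382384]] [[217.20340398 252.38736705]]
-25 [[261.80329432 190.05214724]] [[201.68891554 362.39603332]]
-32 [[260.69147094 183.24682882]] [[199.76280964 376.0534828 ]]
[[264.71740999 245.73181577]] [[211.67576329 324.2606289 ]]
```

View pics/s6.png

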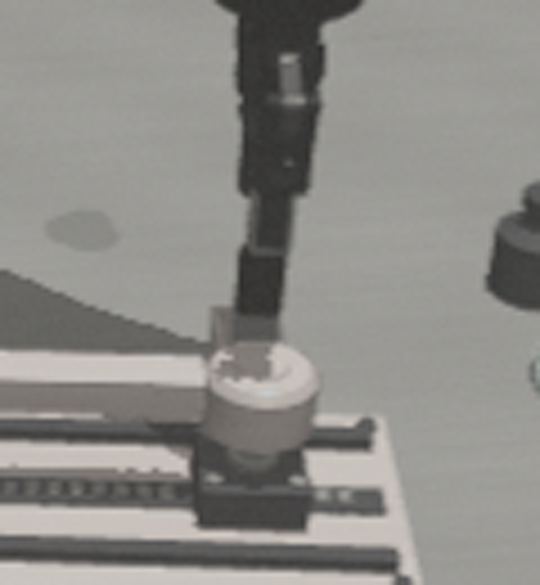

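View pics/t6.png

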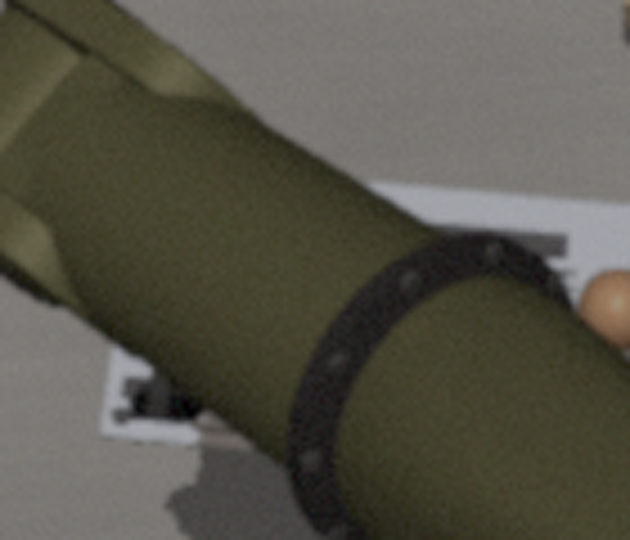

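```bash
python3 -m handwheel '[[[-0.001,0.001,-0.015],[0.4,0.2,0],0.05],[[0,0,-0.015],[0,0,0],0.05],[[0,0,-0.01],[0,0,0],0.05],[[0,0,-0.003],[0,0,0],0.05],[[0,0,0],[0,0,0],0.05]]'
python3 st.py 555.7 253 119
```

```text
time_s: 11.65
position: [556.1, 253.0, 122.8]
tool_rot: [0.995, -0.098, -0.001, -0.008]
ft_force: [0.0, -0.6, -0.6]
gripper_width: 49.9
t 11.65 pos [556.1 253.  122.8] F [ 0.  -0.6 -0.6] w 49.9
jaw [ 0.981 -0.196 -0.003] deg -11.287149786759072 z [-0.     0.016 -1.   ]
go [-0.4  0.  -3.8]
```

```bash
python3 -m handwheel '[[[0,0,-0.003],[0,0,0],0.03],[[0,0,0],[0,0,0],0.015],[[0,0,0],[0,0,0],0.005],[[0,0,0],[0,0,0],0.005],[[0,0,0],[0,0,0],0.005]]' 60
python3 st.py 555.7 253 119
python3 - <<'E'
from h import *
s=robot.get_image('scene');save(s,'s7.png',(350,170,470,300),4.5)
E
```

```text
time_s: 12.28
position: [553.6, 253.8, 120.3]
tool_rot: [0.995, -0.097, -0.002, -0.007]
ft_force: [-0.4, 0.3, -2.7]
gripper_width: 11.6
t 12.275 pos [553.6 253.8 120.3] F [-0.4  0.3 -2.7] w 11.6
jaw [ 0.981 -0.192 -0.006] deg -11.088341377111231 z [-0.003  0.015 -1.   ]
go [ 2.1 -0.8 -1.3]
```

View pics/s7.png

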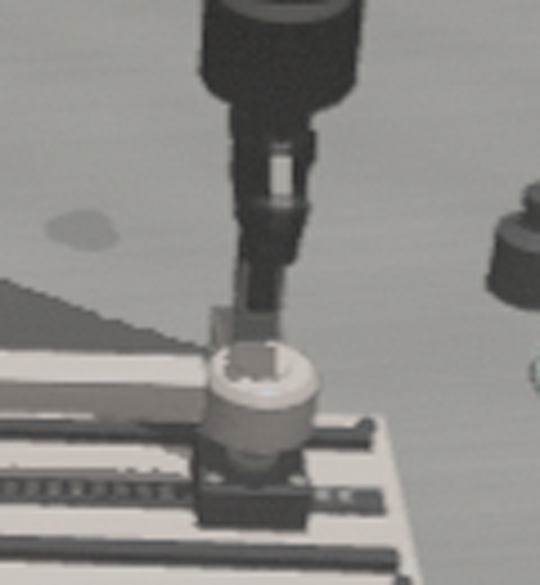

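```bash
python3 -m handwheel '[[[-0.005,0.001,0],[0,0,0],0.005],[[-0.005,0.001,0],[0,0,0],0.005],[[-0.004,0.001,0],[0,0,0],0.005],[[0,0,0],[0,0,0],0.005],[[0,0,0],[0,0,0],0.005]]' 60
python3 st.py 538.9 256.9 120
```

```text
time_s: 12.95
position: [547.3, 254.7, 121.2]
tool_rot: [0.995, -0.099, 0.005, -0.009]
ft_force: [6.8, -1.5, -5.0]
gripper_width: 11.2
t 12.95 pos [547.3 254.7 121.2] F [ 6.8 -1.5 -5. ] w 11.2
jaw [ 0.98  -0.198  0.008] deg -11.400238033513295 z [ 0.011  0.017 -1.   ]
go [-8.4  2.2 -1.2]
```

```bash
python3 -m handwheel '[[[-0.005,0.001,-0.001],[0,0,0],0.005],[[-0.005,0.001,0],[0,0,0],0.005],[[-0.005,0.001,0],[0,0,0],0.005],[[-0.002,0,0],[0,0,0],0.005],[[-0.002,0,0],[0,0,0],0.005]]' 60
python3 st.py 538.9 256.9 120
```

```text
time_s: 13.58
position: [538.3, 256.1, 122.1]
tool_rot: [0.995, -0.102, 0.013, -0.012]
ft_force: [10.4, 0.1, -3.8]
gripper_width: 11.3
t 13.575 pos [538.3 256.1 122.1] F [10.4  0.1 -3.8] w 11.3
jaw [ 0.979 -0.204  0.024] deg -11.761845385338228 z [ 0.029  0.02  -0.999]
go [ 0.6  0.8 -2.1]
```

Latch is at about 16–17 mm (force 10.4 N, displacement 17 mm). I'll lift along the arc and keep the pull on.

```bash
python3 -m handwheel '[[[-0.002,0.0005,0],[0,0.2,0],0.005],[[-0.002,-0.001,0.005],[1.5,0,-0.3],0.005],[[-0.002,-0.0015,0.006],[2,0.0,-0.4],0.005],[[-0.0025,-0.0015,0.006],[2,0.0,-0.4],0.005]]' 60
python3 st.py 538.9 256.9 120
```

```text
time_s: 14.08
position: [537.3, 250.1, 139.7]
tool_rot: [0.992, -0.114, 0.013, -0.061]
ft_force: [9.8, -2.9, -6.7]
gripper_width: 11.4
t 14.075 pos [537.3 250.1 139.7] F [ 9.8 -2.9 -6.7] w 11.4
jaw [ 0.974 -0.227  0.011] deg -13.107102013154119 z [ 0.039  0.117 -0.992]
go [  1.6   6.8 -19.7]
```

```bash
python3 -m handwheel '[[[-0.0025,-0.002,0.006],[2,0.1,0.1],0.005],[[-0.0025,-0.002,0.006],[2,0.1,0.1],0.005],[[-0.0025,-0.0025,0.006],[2,0.1,0.1],0.005],[[-0.0025,-0.0025,0.006],[2,0.1,0.1],0.005]]' 60
python3 st.py 538.9 256.9 120
python3 - <<'E'
from h import *
s=robot.get_image('scene');save(s,'s8.png',(330,150,470,300),4)
E
```

```text
time_s: 14.58
position: [536.4, 237.0, 165.0]
tool_rot: [0.985, -0.111, 0.009, -0.132]
ft_force: [8.5, -2.7, -8.0]
gripper_width: 11.4
t 14.575 pos [536.4 237.  165. ] F [ 8.5 -2.7 -8. ] w 11.4
jaw [ 0.975 -0.222 -0.011] deg -12.815042492495818 z [ 0.048  0.258 -0.965]
go [  2.5  19.9 -45. ]
```

View pics/s8.png

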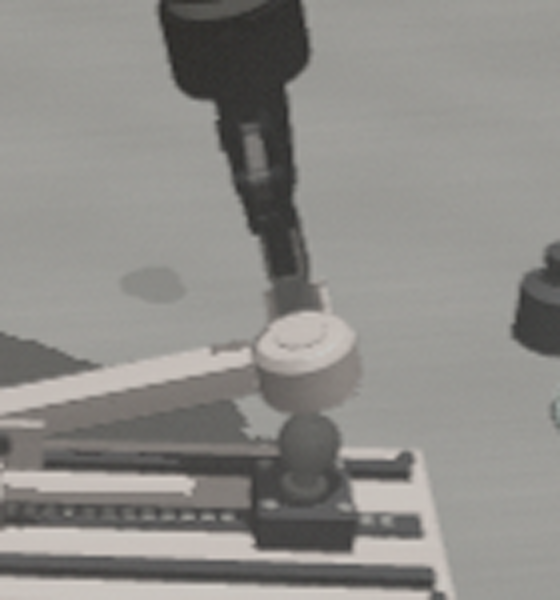

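```bash
python3 -m handwheel '[[[-0.0035,-0.003,0.006],[2,0.2,0.1],0.005],[[-0.0035,-0.003,0.0055],[2,0.2,0.1],0.005],[[-0.0035,-0.0035,0.0055],[2,0.2,0.1],0.005],[[-0.0035,-0.0035,0.005],[2,0.2,0.1],0.005]]' 60
python3 - <<'E'
from h import *
o=robot.get_obs();p=o['position'];print('xcar',(p[0]-558.4)*.9815-(p[1]-75.5)*.1915+36.5)
E
python3 st.py 531 212 198
```

```text
time_s: 15.12
position: [534.3, 219.1, 189.7]
tool_rot: [0.973, -0.112, 0.006, -0.203]
ft_force: [7.5, -1.6, -8.9]
gripper_width: 11.2
xcar -14.61515528450365
t 15.125 pos [534.3 219.1 189.7] F [ 7.5 -1.6 -8.9] w 11.2
jaw [ 0.975 -0.22  -0.034] deg -12.698885142512156 z [ 0.057  0.394 -0.917]
go [-3.3 -7.1  8.3]
```

```bash
python3 -m handwheel '[[[-0.003,-0.0035,0.005],[2,0.2,0.1],0.005],[[-0.003,-0.003,0.004],[1.5,0.2,0.1],0.005],[[-0.002,-0.0005,0.002],[0.5,0.1,0],0.005],[[-0.002,0,0.001],[0,0,0],0.005],[[-0.002,0,0.001],[0,0,0],0.005],[[-0.002,0,0.001],[0,0,0],0.005]]' 60
python3 st.py 531 212 198
python3 - <<'E'
from h import *
s=robot.get_image('scene');save(s,'s9.png',(330,140,470,300),3.7)
save(s,'s9f.png')
t=robot.get_image('top');save(t,'t9.png')
E
python3 st.py
```

```text
time_s: 15.88
position: [535.7, 203.5, 204.8]
tool_rot: [0.964, -0.114, 0.014, -0.238]
ft_force: [7.1, -2.3, -7.4]
gripper_width: 11.2
t 15.875 pos [535.7 203.5 204.8] F [ 7.1 -2.3 -7.4] w 11.2
jaw [ 0.973 -0.227 -0.028] deg -13.144345763328033 z [ 0.081  0.456 -0.886]
go [-4.7  8.5 -6.8]
t 15.975 pos [535.7 203.4 204.9] F [ 6.2 -1.7 -7.4] w 11.7
jaw [ 0.973 -0.227 -0.028] deg -13.141799101720109 z [ 0.081  0.456 -0.886]
```

View pics/s9.png

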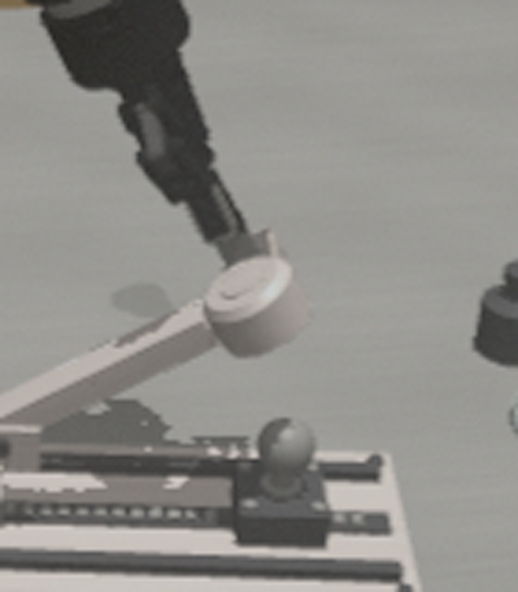

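View pics/s9f.png

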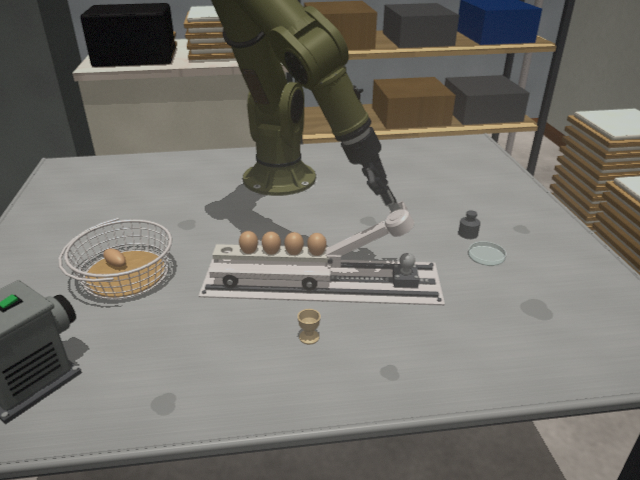

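View pics/t9.png

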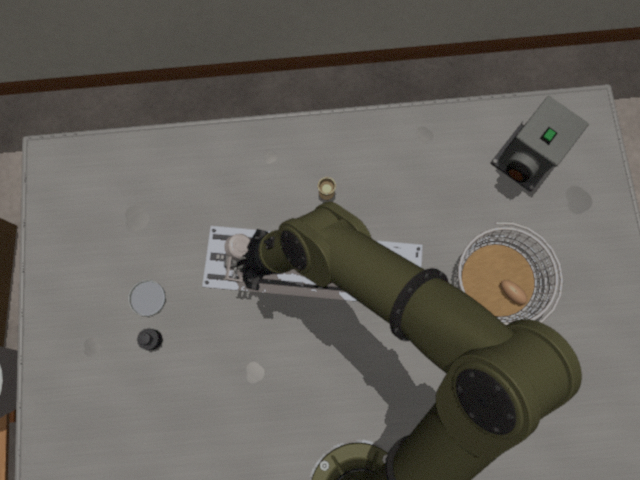

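Run:
```python
from h import *
import pickle
s=pickle.load(open('scene.pkl','rb'))
for th in(.42,.47,.51,.55):
    y=175*np.cos(th)+8*np.sin(th);z=70+175*np.sin(th)-8*np.cos(th)
    print(th,z-62,(proj(s,[558.4+.19*y,75.5+.982*y,z])-[330,140])*3.7)
```

```text
0.42 72.05336776292629 [[277.29060047 346.89406481]]
0.47 80.1225536357743 [[272.68746731 335.18061695]]
0.51 86.44906214334279 [[268.47243726 325.92314216]]
0.55 92.6500688863893 [[263.78805853 316.78542189]]
```

Coupler is about 85–90 mm above the ball, the tongue is still and gripped, and the eggs and loose items have not moved. I'm handing in.

```bash
python3 - <<'E'
from h import *
print(np.abs(robot.get_obs()['qvel']).max()); print(robot.finish_job())
E
python3 st.py
```

```text
0.0030989888850460013
the job is handed in; nothing more can be done
None
the job is handed in; nothing more can be done
```

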